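# Key the drive pulley onto the scanner spindle

## Robot

A 6-joint arm with a two-finger parallel gripper is mounted at the origin on the work surface. World frame = base frame: x ahead of the robot, y to its left, z up, the work surface at z = 0. Lengths are in m, angles in degrees, forces in N, time in s.
With the tool pointing down it reaches from about 0.4 to 0.825 m from the base axis. Payload 7 kg.
Tool frame: the origin (TCP) lies at the very end of the fingers, on their centre line; the grasp point (between the pads) lies grasp_offset behind it (grasp_offset is the distance from the TCP to the grasp point, in m); z points along the fingers, y is the line along which they close (so a half turn about z gives the same grasp; the last joint's range is limited). The gripper opens to 85 mm and grips with 20 to 120 N. Pads are 22 mm wide; open, the fingers measure 114 mm over their backs; the gripper's body (76 mm by 85 mm) begins 54 mm behind the grasp point. The pads swing forward as they close: fully open they stand 13 mm farther back than shut.
Start: joints at [88.814, 20.546, 0.682, 0, -70.136, -16.507], TCP at [0.205, 0.643, 0.231] pointing down, gripper open.
Joint ranges: [-176.03, 176.03], [-82.01, 121.73], [-58.28, 71.71], [-173.87, 95.51], [-174.79, -0.11], [-173.66, 173.66]. Speed limits (degrees/s): [136.94, 136.94, 172.46, 180, 180, 180].

## Interface

Orientations are given as [roll, pitch, yaw] about the fixed x, y, z axes, in that order (R = Rz(yaw) Ry(pitch) Rx(roll)).
In Python, from cell import * gives the robot as it stands. The module is installed in compiled form; this text tells all that it offers.
- The arm moves only by the shell command python3 -m pendant 'ROWS'. ROWS is JSON, a list of rows, each a list of 5 numbers: the shift along the tool's x, y, z in m, then the turn about the tool's z in rad, then the opening, from -1 (shut) to 1 (fully open). A call has 1 to 12 rows; each row is the pose to reach, as a shift and turn from the pose commanded when the call began, along the tool's axes at that moment; what a row does not reach only later rows make up. A row lasts 1/10 s, in which the tool goes at most 50 mm and 8.59 degrees, less where a joint would pass 70% of its speed; a pose out of reach is approached as far as the arm can. A call with a gripper value outside its range is refused whole. The fingers move at their own pace and stop on an object; the grip force is fixed at half the most. Time passes only in rows, so rows that repeat a pose let the fingers close. It gives the time, the measured TCP pose, the force and the opening at its end, in the units of the state.
- observe(): the state, without advancing time (a new reading comes with each control period).
- snapshot(name): name is "scene" or "top" or "wrist"; returns a dict with "img" (480x640x3 uint8, red, green, blue), "range_z" (480x640 float32, m along the optical axis (not along the pixel's ray), 0 where there is no reading), "camera_matrix" (3x3 intrinsics, pixels), "R" (3x3) and "t" (3): a world point X has camera coordinates R X + t; the wrist camera has in their place "tool_from_camera" (4x4, takes a point from camera to tool coordinates, whose origin is the TCP and whose axes are the flange's). Camera axes: x right, y down, z forward; pixel columns grow to the right and rows downward; lengths in m; the calibration is good to about 2 mm. A picture is of the moment at which its call begins: read the wrist's pose just before it.
- hand_in(): hands the job in, once; it reports no verdict.
The state is a dict: "clock": time; "joints": joint angles; "joint_velocities": joint speeds; "joint_efforts": joint torques, N m; "tcp_pos": TCP position; "eef_rot": TCP orientation; "ft_force": force on the tool from outside, world axes, zero at the start; "moment": the same for the moment, N m; "finger_gap": opening from 0.0 (shut) to 1.0 (fully open).
Only numpy, scipy, OpenCV 4.12 (cv2) and the standard library are available. Lean on these libraries where they do the work, as an engineer would, in place of code of your own. Each camera call takes 0.05 s, during which the arm holds its last target. There are 200 camera calls.

## Task

Refit the toothed drive pulley on the scanner drive: stand the brass key fully down in the slot of the upright shaft, then slide the pulley over shaft and key, keyway in line with the key, and press it down gently but firmly until it has pushed the orange ring down and sits fully home on the steel shoulder. Never press hard or force anything, let go at the end, and leave the other things on the bench where they are.

Things in the scene. Friction and masses are not known exactly. Their poses are not given: they have to be found in the camera images.
- drive: scanner drive, fixed to the bench: olive box 110 x 110 x 50 mm on a 130 mm square plate. Origin: on the bench, under the axis of the upright spindle; z up. White line on the box: the drive's +x. All heights given are above the bench. The braked spindle (shoulder and shaft) turns stiffly (0.12 N m), up to 1 rad either way. Keep forces on the drive well under 40 N
- shaft_top (a point): centre of the flat top of the bright steel shaft (27.5 mm in diameter), 114 mm above the bench; axes as the drive's. The shaft has one key slot, 11.5 mm wide, open at its top and side, from 5.5 mm off the axis outward. It faces the drive's +x only roughly: up to 0.9 rad (52 degrees) to either side. This angle is not reported: look, or feel for it with the key
- shoulder_top (a point): centre of the top of the dark steel shoulder disc (52 mm in diameter) at the shaft's foot, 74 mm above the bench. In it the slot goes on as a closed pocket 20 mm deep (floor 54 mm above the bench), 11.5 mm wide, from 5.5 to 21.3 mm off the axis (24.3 mm at the bevelled mouth). The pulley ends up resting on this disc
- ring_top (a point): centre of the top of the orange friction ring round the shoulder (53 to 63 mm in diameter) as it starts, 80 mm above the bench (this point stays there). The pulley's underside must push the ring 6 mm down, flush with the shoulder: it slides stiffly, about 12 N, more than the pulley's weight, and stays down
- key_center (a point): centre (half-way up) of the upright loose brass key: 60 mm tall (z), 12 mm along its x, 10 mm along y, end edges rounded 2 mm, 60 g. Its x goes along the slot's radius, either way round. Fully down: centre 11.5 to 15.3 mm off the axis, 84 mm above the bench, top level with the shaft's. Fingers do not fit in the slot: hold it by its top, release it with its foot in the pocket, let it drop
- key_stand: fixed blue block 65 x 65 x 30 mm with one pocket, 14 x 12 mm and 20 mm deep, in which the key stands (40 mm of it shows); origin under its centre on the bench
- pulley_center (a point): centre (half-way up) of the loose bright metal pulley, 42 mm tall, 0.34 to 0.5 kg: toothed rim 84 mm in diameter, 20 mm high, with a round boss on top, 52 mm in diameter, 22 mm high (hold it there). Through bore 30 mm with one keyway, 12 mm wide, to 22.8 mm off the axis, on its +x (red line on the rim); z up. Home, its centre is 95 mm above the bench
- idler: bystander: plain black pulley 76 mm in diameter, 30 mm tall, no keyway; origin under its centre; leave alone
- step_block: bystander: stepped steel block 50 x 120 mm, up to 46 mm tall; origin under its centre; leave alone
- gel_bottle: bystander: clear bottle 56 mm in diameter, 150 mm tall with blue cap; origin under its centre; leave alone
- probe: bystander: small aluminium probe 30 x 24 mm, 36 mm tall; origin under its centre; leave alone
- mug: bystander: white mug 80 mm in diameter, 90 mm tall; leave alone
- screwdriver: bystander: orange-handled screwdriver, lying flat; leave alone
- spacer: bystander: copper ring 44 mm in diameter, 12 mm tall; leave alone

How it is judged (in metres and radians):
On the way, in this order (a step that is already met when the one before it is completed fails the run):
1. the key stands fully down in the shaft's slot (z of key_center in the frame of drive between 0.082 and 0.0865 m and horizontal distance between key_center and shaft_top below 0.017 m and angle between key_center's own z axis and vertical below 0.1 rad), for 0.2 s.
2. the pulley is on the shaft and over the key (z of pulley_center in the frame of drive below 0.125 m and horizontal distance between pulley_center and shaft_top below 0.004 m and z of key_center in the frame of drive below 0.0865 m and horizontal distance between key_center and shaft_top below 0.017 m), for 0.1 s.
At the end, for the whole second after the job is handed in: The pulley sits on the shoulder (its centre no more than 2.2 mm above the home height of 95 mm, within 3 mm of the shaft axis, upright within 0.06 rad, at rest), with the key down in the slot (its centre no more than 2.5 mm above 84 mm, within 17 mm of the axis) (z of pulley_center in the frame of drive below 0.0972 m and horizontal distance between pulley_center and shaft_top below 0.003 m and angle between pulley_center's own z axis and vertical below 0.06 rad and z of key_center in the frame of drive below 0.0865 m and horizontal distance between key_center and shaft_top below 0.017 m and linear speed of pulley below 0.02 m/s); the robot touches nothing.
It fails at once if the pulley or the key is pressed on the drive with more than 40 N (contact force between any of pulley, key and drive above 40 N).
It fails at once if the robot itself presses on the drive with more than 40 N (contact force between any of the fingers, the arm and drive above 40 N).
It fails at once if a bystander is shifted by more than 40 mm (distance of any of idler, step_block, gel_bottle, probe, mug, screwdriver, spacer from where it was at the start of the episode above 0.04 m).
It also fails if it takes over 72 s, if anything falls off the work surface, if the arm or the gripper's body presses on something with over 40 N, if the wrist force passes 120 N, or if a joint passes its speed limit or range.

## Working session

There is one attempt and no reset: what is moved stays moved. The work goes in short steps, Python scripts to look and compute and a shell command to move; the robot and the scene stay as the last step left them, time stands still between calls to the robot, and variables do not carry over. Pictures are saved under pics/ and viewed, on a budget of 10 in all, crops included, one or two more only if the job needs it, and the job is handed in when it is done.

```bash
mkdir -p pics; cat > h.py <<'E'
from cell import *
import numpy as np, cv2
from scipy.spatial.transform import Rotation as Ro
def T():
    s=observe(); M=np.eye(4); M[:3,3]=s['tcp_pos']; M[:3,:3]=Ro.from_euler('xyz',s['eef_rot'],degrees=True).as_matrix(); return M,s
def snap(n):
    M,s=T(); d=snapshot(n)
    if n=='wrist': d['W']=M@np.array(d['tool_from_camera'])
    else:
        W=np.eye(4); R=np.array(d['R']); W[:3,:3]=R.T; W[:3,3]=-R.T@np.array(d['t']); d['W']=W
    return d
def save(d,f): cv2.imwrite('pics/'+f,d['img'][:,:,::-1])
def ray(d,u,v,z):
    K=np.array(d['camera_matrix']); p=np.stack([(np.asarray(u,float)-K[0,2])/K[0,0],(np.asarray(v,float)-K[1,2])/K[1,1],np.ones(np.shape(u))],-1)
    r=p@d['W'][:3,:3].T; o=d['W'][:3,3]; return o+r*((z-o[2])/r[...,2])[...,None]
def cloud(d):
    K=np.array(d['camera_matrix']); v,u=np.mgrid[:480,:640]; Z=d['range_z']
    p=np.stack([(u-K[0,2])/K[0,0]*Z,(v-K[1,2])/K[1,1]*Z,Z],-1); return p@d['W'][:3,:3].T+d['W'][:3,3]
E
python3 - <<'E'
from h import *
print(observe())
for n in ('scene','top'):
    d=snap(n); save(d,n+'0.png'); np.savez(n+'0.npz',**d); print(n,d['W'].round(3).tolist(),d['camera_matrix'])
d=snapshot('wrist'); print(d['tool_from_camera'])
E
```

```text
{'clock': 0.0, 'joints': array([ 8.88142165e+01,  2.05913327e+01,  6.33918341e-01, -1.81641347e-02,
       -7.01363900e+01, -1.65095715e+01]), 'joint_velocities': array([-0.07330377,  0.08230696,  0.01814618, -0.0005444 ,  0.04331443,
       -0.09570428]), 'joint_efforts': array([ 1.25027022e-03, -5.83319736e+01,  2.93412673e+01,  6.93677589e+00,
       -5.81067055e-03, -1.27607842e-05]), 'tcp_pos': array([0.20503088, 0.6426047 , 0.23037209]), 'eef_rot': array([ 1.79905210e+02, -1.02877272e-02, -1.77015323e+01]), 'ft_force': array([ 0.88855549,  0.66273265, -1.02455415]), 'moment': array([-0.01701628, -0.01462954,  0.00253572]), 'finger_gap': 0.9991084469496581}
scene [[0.699, 0.446, -0.559, 1.322], [0.715, -0.425, 0.555, -0.738], [0.01, -0.788, -0.616, 0.976], [0.0, 0.0, 0.0, 1.0]] [[583.64780932   0.         319.35090887]
 [  0.         583.64780932 240.15833432]
 [  0.           0.           1.        ]]
top [[-0.02, -0.991, 0.13, 0.383], [-1.0, 0.022, 0.01, 0.046], [-0.013, -0.13, -0.991, 1.251], [0.0, 0.0, 0.0, 1.0]] [[461.09452943   0.         321.9930427 ]
 [  0.         461.09452943 242.07404674]
 [  0.           0.           1.        ]]
[[-4.03738493e-04 -9.50800793e-01 -3.09802661e-01  7.93826916e-02]
 [ 9.99999808e-01 -5.29457493e-04  3.21721539e-04 -5.37682910e-04]
 [-4.69920435e-04 -3.09802472e-01  9.50800824e-01 -1.43049594e-01]
 [ 0.00000000e+00  0.00000000e+00  0.00000000e+00  1.00000000e+00]]
```

View pics/top0.png

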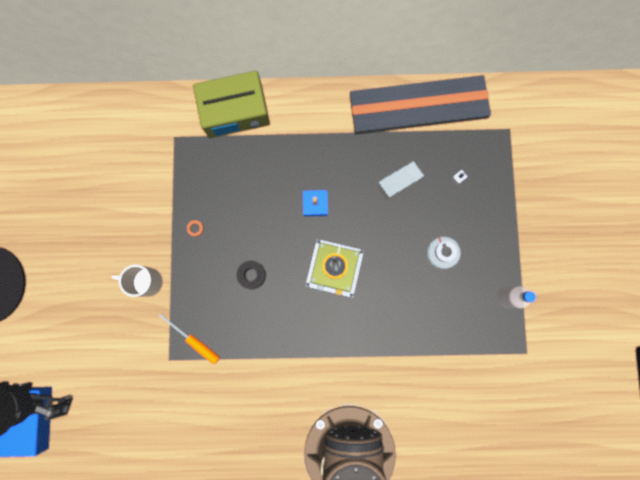

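View pics/scene0.png

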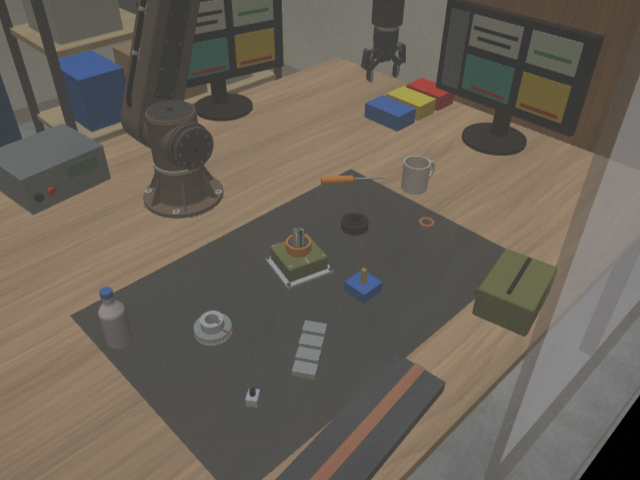

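The top view shows the drive at (335,266), the key in its stand at (315,201), the pulley at (444,252) with a dark red mark around (440,240), the idler at (251,275) and the bottle at (520,297). The scene view agrees with this. Next I work out positions.

```bash
python3 - <<'E'
from h import *
d=dict(np.load('top0.npz')); P=cloud(d)
hsv=cv2.cvtColor(d['img'],cv2.COLOR_RGB2HSV)
def near(u,v,r):
    V,U=np.mgrid[:480,:640]; return (U-u)**2+(V-v)**2<r*r
def rep(n,m):
    p=P[m]; print(n,m.sum(),p.mean(0).round(4) if len(p) else '', (p.min(0)).round(3) if len(p) else '',p.max(0).round(3) if len(p) else '')
Z=P[...,2]
rep('shafttop',near(335,265,25)&(Z>.106)&(Z<.12))
rep('ringorange',near(335,265,25)&(Z>.07)&(Z<.09)&(hsv[...,0]<22)&(hsv[...,1]>150))
rep('box',near(335,265,40)&(Z>.04)&(Z<.056))
rep('stand',near(315,202,25)&(Z>.022)&(Z<.034))
rep('key',near(315,202,25)&(Z>.055))
rep('boss',near(444,252,25)&(Z>.036)&(Z<.05))
rep('rim',near(444,252,25)&(Z>.014)&(Z<.026))
m=near(444,252,25)&(hsv[...,1]>90)&((hsv[...,0]<8)|(hsv[...,0]>170)); rep('red',m); print(np.argwhere(m)[:,::-1].tolist())
print('ray shaft',ray(d,335,265,.114),'key',ray(d,315,199,.07))
m=near(335,266,35)&(hsv[...,1]>100)&(hsv[...,0]>22)&(hsv[...,0]<40)
c=cv2.minAreaRect(np.argwhere(m)[:,::-1].astype(np.float32)); print('box',c, ray(d,*c[0],.05))
m=near(315,202,25)&(hsv[...,0]>100)&(hsv[...,0]<125)&(hsv[...,1]>150)
c=cv2.minAreaRect(np.argwhere(m)[:,::-1].astype(np.float32)); print('stand',c, ray(d,*c[0],.03))
def crop(u,v,r=30): return cv2.resize(d['img'][v-r:v+r,u-r:u+r,::-1],(390,390),interpolation=cv2.INTER_CUBIC)
cv2.imwrite('pics/crop1.png',np.hstack([crop(335,265),crop(444,252)]))
E
```

```text
shafttop 83 [0.4735 0.0284 0.1133] [0.462 0.017 0.106] [0.487 0.042 0.119]
ringorange 50 [0.479  0.0254 0.0783] [0.449 0.001 0.071] [0.504 0.054 0.086]
box 1284 [0.4733 0.029  0.0496] [ 0.407 -0.035  0.04 ] [0.539 0.092 0.056]
stand 522 [0.6514 0.0773 0.0292] [0.619 0.045 0.023] [0.685 0.109 0.034]
key 30 [0.5797 0.0691 0.3831] [0.383 0.046 0.055] [0.658 0.082 1.251]
boss 213 [ 0.5086 -0.2656  0.0418] [ 0.485 -0.291  0.037] [ 0.535 -0.239  0.049]
rim 463 [ 0.5084 -0.2625  0.0202] [ 0.468 -0.308  0.014] [ 0.552 -0.224  0.026]
red 0   
[]
ray shaft [0.47475917 0.02699266 0.114     ] key [0.65241147 0.07445078 0.07      ]
box ((334.1619873046875, 268.4195251464844), (39.05121994018555, 42.6181755065918), 13.392498016357422) [0.47103397 0.02830726 0.05      ]
stand ((314.5, 203.0), (24.0, 23.0), 90.0) [0.6505284  0.07695788 0.03      ]
```

View pics/crop1.png

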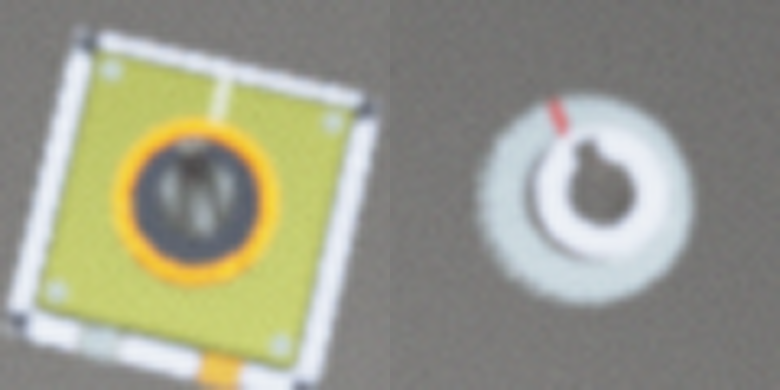

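The slot faces roughly straight ahead (world yaw about +5°). The pulley's keyway points at about +25° yaw. I go above the key for a close look.

```bash
python3 -m pendant '[[0.598,0.403,0.03,-0.309,1],[0.598,0.403,0.03,-0.309,1],[0.598,0.403,0.03,-0.309,1],[0.598,0.403,0.03,-0.309,1],[0.598,0.403,0.03,-0.309,1],[0.598,0.403,0.03,-0.309,1],[0.598,0.403,0.03,-0.309,1],[0.598,0.403,0.03,-0.309,1],[0.598,0.403,0.03,-0.309,1],[0.598,0.403,0.03,-0.309,1],[0.598,0.403,0.03,-0.309,1],[0.598,0.403,0.03,-0.309,1]]'; python3 -c "
import cell; print([n for n in dir(cell) if n[0]!='_']); print(getattr(cell,'grasp_offset',None))"
```

```text
clock: 1.35
tcp_pos: [0.5778, 0.1709, 0.2063]
eef_rot: [-180.0, 0.0, 0.0]
ft_force: [1.0, 1.3, 0.0]
finger_gap: 1.003
['MotionError', 'grasp_offset', 'hand_in', 'observe', 'snapshot']
0.0187
```

```bash
python3 -m pendant '[[0.074,0.0945,0.006,0,1],[0.074,0.0945,0.006,0,1],[0.074,0.0945,0.006,0,1],[0.074,0.0945,0.006,0,1],[0.074,0.0945,0.006,0,1]]'; python3 - <<'E'
from h import *
d=snap('wrist'); save(d,'w1.png'); np.savez('w1.npz',**d); P=cloud(d); Z=P[...,2]
hsv=cv2.cvtColor(d['img'],cv2.COLOR_RGB2HSV)
print(d['W'][:3,3])
for n,a,b in(('key',.064,.076),('stand',.026,.034)):
    m=((abs(P[...,0]-.652)<.045)&(abs(P[...,1]-.0765)<.045)&(Z>a)&(Z<b)).astype(np.uint8)
    c=cv2.findContours(m,0,1)[0]; c=max(c,key=cv2.contourArea); r=cv2.minAreaRect(c); bx=cv2.boxPoints(r); h=(a+b)/2
    w=ray(d,bx[:,0],bx[:,1],h); print(n,r,w.mean(0),(w[1]-w[0])[:2],(w[2]-w[1])[:2])
E
```

```text
clock: 1.85
tcp_pos: [0.6508, 0.0778, 0.1997]
eef_rot: [180.0, 0.1, -0.1]
ft_force: [-0.3, 0.7, -0.8]
finger_gap: 1.0
[0.73047286 0.07822993 0.34264027]
key ((316.0, 218.0), (20.0, 14.0), 90.0) [0.65474288 0.07716774 0.07      ] [-1.68477074e-05 -9.15659208e-03] [-1.36643368e-02 -6.16539697e-05]
stand ((316.05120849609375, 203.33932495117188), (85.845703125, 89.01875305175781), 89.23609924316406) [0.65400001 0.07696649 0.03      ] [ 0.00074047 -0.06447011] [-0.06580602 -0.00294497]
```

View pics/w1.png

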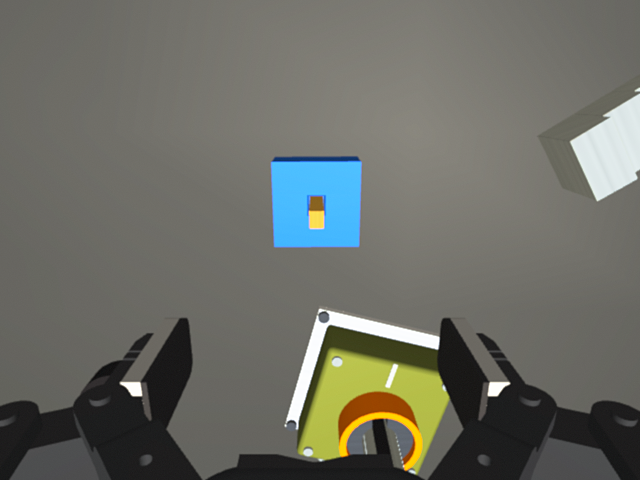

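The wrist view shows the key top at (317,218) and the stand at (316,203). The key's x lies along world x. I descend in two stages.

```bash
python3 -m pendant '[[0.003,0.0005,0.04,0,1],[0.003,0.0005,0.08,0,1],[0.003,0.0005,0.1,0,1],[0.003,0.0005,0.1,0,1],[0.003,0.0005,0.1,0,1],[0.003,0.0005,0.1,0,1]]'; python3 - <<'E'
from h import *
d=snap('wrist'); save(d,'w2.png'); P=cloud(d);Z=P[...,2]
print(observe()['tcp_pos'])
hsv=cv2.cvtColor(d['img'],cv2.COLOR_RGB2HSV)
m=((hsv[...,0]>10)&(hsv[...,0]<30)&(hsv[...,1]>120)&(hsv[...,2]>150)); m[300:]=0
c=max(cv2.findContours(m.astype(np.uint8),0,1)[0],key=cv2.contourArea); r=cv2.minAreaRect(c); bx=cv2.boxPoints(r)
w=ray(d,bx[:,0],bx[:,1],.07); print(r,w.mean(0),(w[1]-w[0])[:2],(w[2]-w[1])[:2],np.median(Z[m]))
E
```

```text
clock: 2.5
tcp_pos: [0.655, 0.0788, 0.1025]
eef_rot: [-180.0, -0.2, 0.1]
ft_force: [-0.2, -1.0, 0.6]
finger_gap: 0.999
[0.65498606 0.07863408 0.10254695]
((319.5, 286.5), (25.0, 19.0), 90.0) [0.65431041 0.07707722 0.07      ] [ 1.06814112e-05 -8.41399379e-03] [-0.01219679 -0.0001402 ] 0.07036007541966563
```

```bash
python3 -m pendant '[[-0.0005,0.001,0.015,0,1],[-0.0005,0.001,0.03,0,1],[-0.0005,0.001,0.045,0,1],[-0.0005,0.001,0.045,0,1],[-0.0005,0.001,0.045,0,-1],[-0.0005,0.001,0.045,0,-1],[-0.0005,0.001,0.045,0,-1],[-0.0005,0.001,0.045,0,-1],[-0.0005,0.001,0.045,0,-1],[-0.0005,0.001,0.045,0,-1],[-0.0005,0.001,0.045,0,-1],[-0.0005,0.001,0.045,0,-1]]'; python3 -m pendant '[[0,0,0,0,-1],[0,0,0,0,-1],[0,0,0,0,-1]]'
```

```text
clock: 3.75
tcp_pos: [0.6538, 0.0768, 0.0559]
eef_rot: [-180.0, -0.0, 0.0]
ft_force: [-0.1, -1.4, 3.7]
finger_gap: 0.098
clock: 4.05
tcp_pos: [0.6538, 0.0769, 0.0559]
eef_rot: [-180.0, -0.0, 0.0]
ft_force: [-1.3, -0.1, 5.6]
finger_gap: 0.093
```

```bash
python3 -m pendant '[[0,0,-0.02,0,-1],[0,0,-0.05,0,-1],[0,0,-0.1,0,-1],[0,0,-0.15,0,-1],[-0.05,0.01,-0.15,0,-1],[-0.1,0.02,-0.15,0,-1],[-0.15,0.03,-0.15,0,-1],[-0.2,0.04,-0.15,0,-1],[-0.234,0.048,-0.15,0,-1],[-0.234,0.048,-0.15,0,-1],[-0.234,0.048,-0.15,0,-1],[-0.234,0.048,-0.15,0,-1]]'; python3 - <<'E'
from h import *
d=snap('wrist'); np.savez('w3.npz',**d); save(d,'w3.png'); P=cloud(d);Z=P[...,2]
print(observe()['tcp_pos'],observe()['eef_rot'],d['W'][:3,3])
m=(abs(P[...,0]-.4735)<.03)&(abs(P[...,1]-.0285)<.03)&(Z>.108)&(Z<.119); print(m.sum(),P[m].mean(0),P[m].min(0),P[m].max(0))
E
```

```text
clock: 5.25
tcp_pos: [0.4201, 0.0291, 0.2055]
eef_rot: [-180.0, -0.0, 0.0]
ft_force: [0.7, -0.3, -0.6]
finger_gap: 0.094
[0.42022275 0.02907604 0.20522712] [1.79992982e+02 1.12743516e-02 5.05357155e-03] [0.49961821 0.02962844 0.34853896]
1813 [0.47553493 0.02810972 0.11442178] [0.46307544 0.01475027 0.1088225 ] [0.48943331 0.04168701 0.11651674]
```

View pics/w3.png

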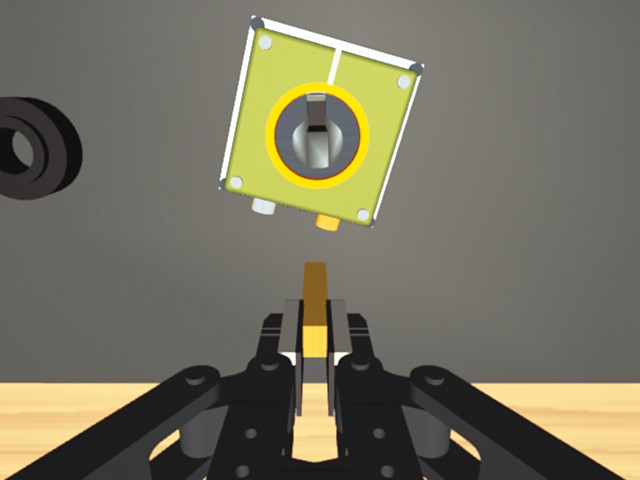

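The view shows the drive from above: the shaft is around (317,145) and its slot opens up the image, so its yaw is close to 0. The key hangs straight at (315,265) and below. Next I measure the circle and the slot.

```bash
python3 - <<'E'
from h import *
d=dict(np.load('w3.npz')); P=cloud(d);Z=P[...,2]
m=((abs(P[...,0]-.4755)<.03)&(abs(P[...,1]-.028)<.03)&(Z>.111)&(Z<.118)).astype(np.uint8)
c=max(cv2.findContours(m,0,1)[0],key=cv2.contourArea)[:,0]
w=ray(d,c[:,0]+0.,c[:,1]+0.,.114)[:,:2]
(cc),r=cv2.minEnclosingCircle((w*1000).astype(np.float32)); print('circle',cc,r)
C=np.array(cc)/1000
# full-disc grid: slot = pts inside circle not in mask
v,u=np.mgrid[:480,:640]; W=ray(d,u,v,.114)[...,:2]-C; R=np.hypot(W[...,0],W[...,1])
s=(R<.0125)&(R>.0065)&(m==0); print(s.sum(), np.degrees(np.arctan2(W[s].mean(0)[1],W[s].mean(0)[0])))
a=np.degrees(np.arctan2(W[s][:,1],W[s][:,0])); print(np.percentile(a,[0,5,50,95,100]))
# slot edges at several radii
for x in (.007,.009,.011): 
    q=(abs(W[...,0]-x)<.0007)&(m==0)&(R<.0135); print(x,W[q][:,1].min()*1e3,W[q][:,1].max()*1e3)
big=cv2.resize(d['img'][85:195,260:380,::-1],None,fx=5,fy=5); cv2.imwrite('pics/c3.png',big)
# key foot in camera
hsv=cv2.cvtColor(d['img'],cv2.COLOR_RGB2HSV)
k=(hsv[...,0]>10)&(hsv[...,0]<30)&(hsv[...,1]>100); k[:250]=0;k[375:]=0;k[:,:290]=0;k[:,340:]=0
for r in (270,290,310,330,345): 
    t=np.where(k[r])[0]; print(r,t.min(),t.max(),np.median(Z[r][t]),P[r][t].mean(0))
E
```

```text
circle (476.92962646484375, 28.115320205688477) 13.826048851013184
253 2.4700185442394336
[-105.45859857  -29.34490525    3.14508194   35.03068888   50.1949695 ]
0.007 -5.188669565712963 5.975727592911002
0.009 -5.170178012488889 5.962973097642442
0.011 -5.151789676203954 5.950289795341946
270 304 325 0.17046228833880245 [0.42635882 0.02959408 0.17044023]
290 303 326 0.1916263695445969 [0.42637001 0.02959873 0.19148989]
310 303 326 0.20864913689631387 [0.42663804 0.02959649 0.20905989]
330 302 327 0.22017893290199006 [0.42517645 0.02959844 0.22061452]
345 302 327 0.2201937584885144 [0.41954845 0.02960104 0.22087815]
```

The circle radius is 13.8 mm against 13.75, so the fit is good. The key needs dx +70 mm and tool y +1.1 mm. I move over the slot and take a close look.

```bash
python3 -m pendant '[[0.04,0.001,0,0,-1],[0.07,0.001,0,0,-1],[0.07,0.001,0.02,0,-1],[0.07,0.001,0.036,0,-1],[0.07,0.001,0.036,0,-1],[0.07,0.001,0.036,0,-1],[0.07,0.001,0.036,0,-1]]'; python3 - <<'E'
from h import *
d=snap('wrist'); np.savez('w4.npz',**d); P=cloud(d);Z=P[...,2]
print(observe()['tcp_pos'],observe()['ft_force'])
cv2.imwrite('pics/w4.png',cv2.resize(d['img'][180:400,220:420,::-1],None,fx=2.7,fy=2.7,interpolation=cv2.INTER_CUBIC))
E
```

```text
clock: 6.0
tcp_pos: [0.4902, 0.028, 0.17]
eef_rot: [180.0, -0.0, 0.0]
ft_force: [0.2, 0.1, -0.7]
finger_gap: 0.094
[0.4901917  0.02801677 0.1701994 ] [-0.23646564 -0.67925006 -0.25319397]
```

View pics/w4.png

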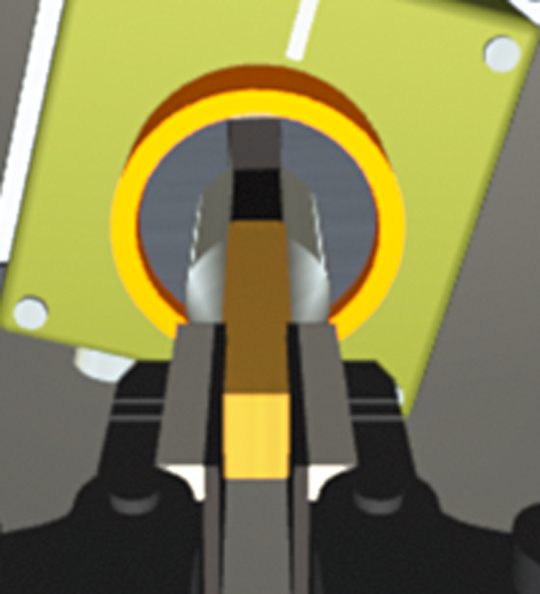

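The key foot, about columns 228–288, sits over the slot mouth at 228–282, and they look nearly in line. I check this with numbers.

```bash
python3 - <<'E'
from h import *
d=dict(np.load('w4.npz')); P=cloud(d);Z=P[...,2]; g=cv2.cvtColor(d['img'],cv2.COLOR_RGB2GRAY).astype(float); print(d['camera_matrix'][:2])
for r in (226,230,234,238,246,252,256): 
    row=g[r,285:345]; print(r,row[::1].astype(int)[10:50].tolist())
for r in (240,255,264,275,285,300,310): print(r,[(int(c),P[r,c,:].round(4).tolist()) for c in range(300,332,3)][:11])
E
```

```text
[[428.94350367   0.         314.47265819]
 [  0.         428.94350367 237.53738425]]
226 [192, 160, 131, 119, 106, 99, 100, 102, 97, 67, 56, 66, 70, 69, 68, 69, 70, 68, 69, 70, 70, 70, 71, 69, 70, 71, 70, 68, 75, 96, 104, 102, 101, 100, 98, 99, 102, 116, 139, 164]
230 [104, 103, 104, 104, 102, 103, 103, 104, 99, 69, 58, 67, 71, 69, 70, 69, 70, 71, 70, 70, 70, 70, 70, 71, 71, 69, 69, 66, 70, 85, 99, 101, 100, 99, 100, 101, 99, 100, 100, 98]
234 [103, 102, 103, 104, 104, 103, 103, 104, 99, 78, 67, 68, 69, 69, 70, 69, 69, 69, 69, 70, 70, 70, 70, 69, 69, 70, 69, 69, 73, 89, 101, 102, 102, 101, 101, 101, 102, 102, 101, 102]
238 [103, 102, 103, 102, 103, 104, 104, 102, 101, 91, 84, 71, 68, 69, 68, 68, 67, 68, 69, 68, 69, 68, 68, 69, 68, 70, 68, 67, 77, 99, 103, 104, 104, 103, 103, 103, 103, 103, 103, 102]
246 [102, 103, 104, 103, 102, 101, 102, 102, 100, 100, 93, 54, 19, 16, 18, 17, 15, 20, 19, 17, 21, 21, 19, 19, 17, 18, 16, 15, 42, 82, 98, 101, 101, 101, 101, 102, 101, 102, 102, 101]
252 [102, 99, 100, 99, 100, 101, 101, 99, 100, 97, 80, 39, 16, 17, 17, 19, 19, 20, 18, 18, 17, 20, 18, 18
[... 2100 characters left out ...]
739]), (303, [0.5011, 0.0326, 0.1743]), (306, [0.4965, 0.0317, 0.1651]), (309, [0.4967, 0.0305, 0.1655]), (312, [0.4971, 0.0294, 0.1662]), (315, [0.4964, 0.0283, 0.1649]), (318, [0.4965, 0.0271, 0.1649]), (321, [0.4963, 0.026, 0.1646]), (324, [0.4965, 0.0248, 0.165]), (327, [0.5016, 0.024, 0.1754]), (330, [0.5011, 0.0229, 0.1744])]
310 [(300, [0.5016, 0.0334, 0.1829]), (303, [0.4996, 0.0325, 0.1791]), (306, [0.4965, 0.0315, 0.1732]), (309, [0.4966, 0.0304, 0.1733]), (312, [0.4963, 0.0294, 0.1728]), (315, [0.4965, 0.0283, 0.1731]), (318, [0.4966, 0.0272, 0.1732]), (321, [0.4963, 0.0261, 0.1728]), (324, [0.4967, 0.025, 0.1735]), (327, [0.5015, 0.0242, 0.1828]), (330, [0.5019, 0.0232, 0.1834])]
```

The key is in line with the slot to about 0.3 mm, and its radius is 13.7 mm. I lower it while watching the force.

```bash
python3 -m pendant '[[0,0,0.006,0,-1],[0,0,0.01,0,-1],[0,0,0.014,0,-1],[0,0,0.018,0,-1],[0,0,0.02,0,-1],[0,0,0.022,0,-1]]'; python3 -m pendant '[[0,0,0.004,0,-1],[0,0,0.008,0,-1],[0,0,0.012,0,-1],[0,0,0.016,0,-1],[0,0,0.019,0,-1],[0,0,0.019,0,-1]]'
```

```text
clock: 6.65
tcp_pos: [0.4895, 0.0277, 0.1471]
eef_rot: [180.0, 0.0, 0.0]
ft_force: [0.3, 0.9, -1.3]
finger_gap: 0.094
clock: 7.25
tcp_pos: [0.4892, 0.0276, 0.1278]
eef_rot: [180.0, 0.0, 0.0]
ft_force: [0.3, 0.1, -1.4]
finger_gap: 0.092
```

```bash
python3 -m pendant '[[0,0,0.003,0,-1],[0,0,0.006,0,-1],[0,0,0.009,0,-1],[0,0,0.0115,0,-1],[0,0,0.0115,0,-1],[0,0,0.0115,0,-1]]'
```

```text
clock: 7.85
tcp_pos: [0.4895, 0.0277, 0.1168]
eef_rot: [180.0, 0.0, 0.0]
ft_force: [-0.2, -0.1, -0.4]
finger_gap: 0.094
```

```bash
python3 -m pendant '[[0,0,0,0,-0.7],[0,0,0,0,-0.5],[0,0,0,0,-0.5],[0,0,0,0,-0.5],[0,0,0,0,-0.5],[0,0,-0.04,0,-0.5],[0,0,-0.07,0,-0.5],[-0.05,0,-0.09,0,1],[-0.07,0,-0.09,0,1],[-0.07,0,-0.09,0,1],[-0.07,0,-0.09,0,1]]'; python3 - <<'E'
from h import *
d=snap('wrist'); np.savez('w5.npz',**d); P=cloud(d);Z=P[...,2]
print(observe()['tcp_pos'],observe()['ft_force'])
hsv=cv2.cvtColor(d['img'],cv2.COLOR_RGB2HSV)
k=(hsv[...,0]>10)&(hsv[...,0]<22)&(hsv[...,1]>100)&(Z>.1)&(abs(P[...,0]-.485)<.03); print(k.sum(),P[k].mean(0),P[k].min(0),P[k].max(0))
cv2.imwrite('pics/w5.png',cv2.resize(d['img'][60:240,220:420,::-1],None,fx=3,fy=3,interpolation=cv2.INTER_CUBIC))
E
```

```text
clock: 8.95
tcp_pos: [0.4195, 0.0279, 0.2074]
eef_rot: [-180.0, -0.1, 0.1]
ft_force: [-0.5, -0.1, 0.5]
finger_gap: 0.912
[0.41989013 0.02794508 0.20714016] [-0.47209563  0.41850329  0.32040266]
169 [0.49408474 0.02821278 0.23721298] [0.48257321 0.02265352 0.10070813] [0.49882822 0.03302392 0.35061963]
```

View pics/w5.png

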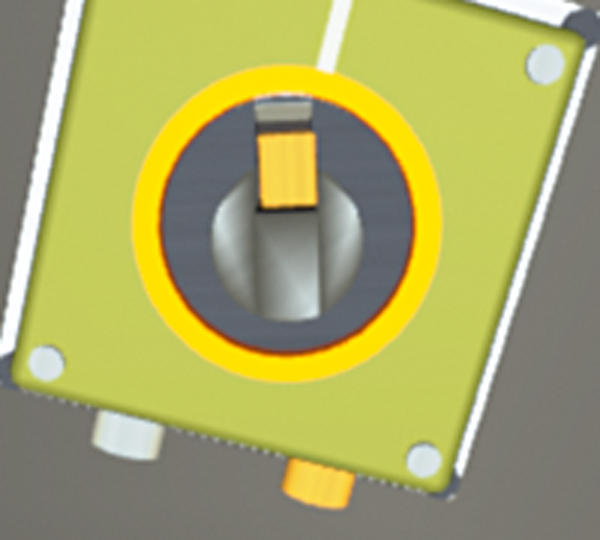

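The key stands in the slot at crop pixel (287,172). I check its height and the slot and key directions.

```bash
python3 - <<'E'
from h import *
d=dict(np.load('w5.npz')); P=cloud(d);Z=P[...,2]
hsv=cv2.cvtColor(d['img'],cv2.COLOR_RGB2HSV)
k=((hsv[...,0]>10)&(hsv[...,0]<24)&(hsv[...,1]>80)&(hsv[...,2]>180)); k[:104]=0;k[130:]=0;k[:,:302]=0;k[:,330:]=0
print(k.sum(),np.median(Z[k]),np.median(Z[115:120,312:320]),'shaft',np.median(Z[140:160,310:321]))
c=max(cv2.findContours(k.astype(np.uint8),0,1)[0],key=cv2.contourArea); r=cv2.minAreaRect(c); print(r); w=ray(d,*np.array(r[0])[:,None],.114); print('key',w)
m=((abs(P[...,0]-.4755)<.03)&(abs(P[...,1]-.028)<.03)&(Z>.111)&(Z<.118)).astype(np.uint8)
c=max(cv2.findContours(m,0,1)[0],key=cv2.contourArea)[:,0]
w=ray(d,c[:,0]+0.,c[:,1]+0.,.114)[:,:2]; print('circ incl key',cv2.minEnclosingCircle((w*1000).astype(np.float32)))
m=((abs(P[...,0]-.4755)<.04)&(abs(P[...,1]-.028)<.04)&(Z>.078)&(Z<.083)&(hsv[...,1]>150)).astype(np.uint8)
c=max(cv2.findContours(m,0,1)[0],key=cv2.contourArea)[:,0]
w=ray(d,c[:,0]+0.,c[:,1]+0.,.08)[:,:2]; print('ring',cv2.minEnclosingCircle((w*1000).astype(np.float32)))
E
```

```text
143 0.11389338731349577 0.11462669801883421 shaft 0.11442098593004096
((315.4253845214844, 116.08287048339844), (23.966827392578125, 18.29047393798828), 86.98721313476562)
key [[0.48992806 0.02799823 0.114     ]]
circ incl key ((479.8067321777344, 27.372404098510742), 16.70976448059082)
ring ((476.87060546875, 28.05113410949707), 31.557109832763672)
```

The key is fully down, with its top at 0.114 m. The axis is at (0.4769, 0.0280) from both the ring and the shaft. Next I move above the pulley.

```bash
python3 -m pendant '[[0.089,0.292,0.007,-0.436,1],[0.089,0.292,0.007,-0.436,1],[0.089,0.292,0.007,-0.436,1],[0.089,0.292,0.007,-0.436,1],[0.089,0.292,0.007,-0.436,1],[0.089,0.292,0.007,-0.436,1],[0.089,0.292,0.007,-0.436,1],[0.089,0.292,0.007,-0.436,1],[0.089,0.292,0.007,-0.436,1],[0.089,0.292,0.007,-0.436,1]]'; cat > pul.py <<'E'
from h import *
import sys
d=snap('wrist'); save(d,sys.argv[1]); P=cloud(d);Z=P[...,2]; s=observe()
print(s['tcp_pos'],s['eef_rot'])
hsv=cv2.cvtColor(d['img'],cv2.COLOR_RGB2HSV)
def circ(a,b,h):
    m=((abs(P[...,0]-.5086)<.07)&(abs(P[...,1]+.264)<.07)&(Z>a)&(Z<b)).astype(np.uint8)
    c=max(cv2.findContours(m,0,1)[0],key=cv2.contourArea)[:,0]
    w=ray(d,c[:,0]+0.,c[:,1]+0.,h)[:,:2]*1000; return w,cv2.minEnclosingCircle(w.astype(np.float32)),m
w,(C,r),m=circ(.038,.047,.042); print('boss',C,r)
C=np.array(C)/1000
v,u=np.mgrid[:480,:640]; W=ray(d,u,v,.042)[...,:2]-C; R=np.hypot(W[...,0],W[...,1])
s=(R<.0215)&(R>.0168)&(m==0); a=np.degrees(np.arctan2(W[s][:,1],W[s][:,0])); print('keyway',s.sum(),np.percentile(a,[0,10,50,90,100]),a.mean())
q=(hsv[...,1]>110)&((hsv[...,0]<8)|(hsv[...,0]>172))&(abs(Z-.02)<.006)&(R<.05); w=ray(d,u[q],v[q],.02)[:,:2]
print('red',q.sum()); w2=w.mean(0)-C; print(np.degrees(np.arctan2(w2[1],w2[0])),np.hypot(*w2))
w,(C2,r2),m=circ(.014,.047,.02); print('rim',C2,r2)
E
python3 pul.py w6.png
```

```text
clock: 10.0
tcp_pos: [0.5085, -0.264, 0.1991]
eef_rot: [-180.0, 0.1, 25.0]
ft_force: [-0.2, -0.7, -0.4]
finger_gap: 0.998
[ 0.50855719 -0.26362496  0.19953578] [-1.79977562e+02  2.85251197e-02  2.50325860e+01]
boss (512.1218872070312, -265.93316650390625) 26.46288299560547
keyway 117 [-22.67795946   3.13764893  18.01392386  31.98539448  88.3393811 ] 18.363961022745027
red 103
16.952810702292854 0.03355642832556902
rim (511.93646240234375, -266.152099609375) 42.20127868652344
```

View pics/w6.png

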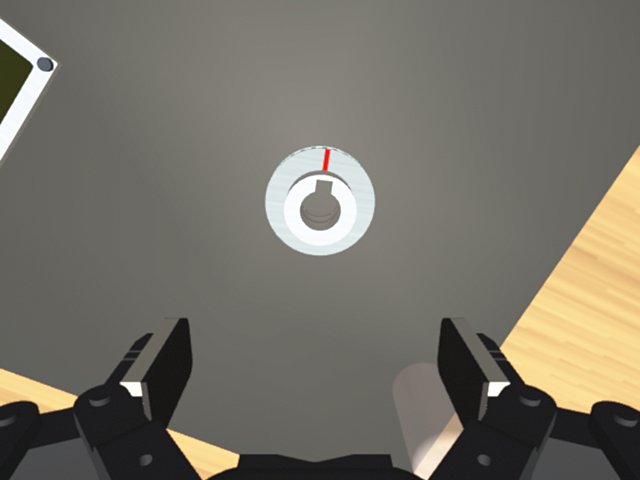

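The view shows the pulley boss at (320,210) with the red line at (326,160). The keyway yaw is about 17.5°. I lower to 0.10, turn and measure again.

```bash
python3 -m pendant '[[0.002,0.0035,0.03,0.13,1],[0.002,0.0035,0.06,0.13,1],[0.002,0.0035,0.09,0.13,1],[0.002,0.0035,0.1,0.13,1],[0.002,0.0035,0.1,0.13,1],[0.002,0.0035,0.1,0.13,1],[0.002,0.0035,0.1,0.13,1]]'; python3 pul.py w7.png
```

```text
clock: 10.75
tcp_pos: [0.513, -0.2666, 0.1017]
eef_rot: [179.9, -0.1, 17.6]
ft_force: [-0.5, -0.1, 0.2]
finger_gap: 1.0
[ 0.51287851 -0.26662713  0.10152183] [ 1.79920441e+02 -1.34297091e-01  1.75718281e+01]
boss (512.4735717773438, -266.13232421875) 26.77661895751953
keyway 228 [-154.78388108    3.85427939   18.84980869   33.2639869   129.61042483] 18.82250121325455
red 208
17.4671981297631 0.033331535810492766
rim (511.9847106933594, -266.1625671386719) 42.350372314453125
```

```bash
python3 -m pendant '[[0,0,0.025,0,1],[0,0,0.05,0,1],[0,0,0.07,0,1],[0,0,0.081,0,1],[0,0,0.081,0,1],[0,0,0.081,0,0],[0,0,0.081,0,-1],[0,0,0.081,0,-1],[0,0,0.081,0,-1],[0,0,0.081,0,-1],[0,0,0.081,0,-1],[0,0,0.081,0,-1]]'; python3 -m pendant '[[0,0,0,0,-1],[0,0,0,0,-1],[0,0,-0.01,0,-1],[0,0,-0.03,0,-1],[0,0,-0.03,0,-1]]'
```

```text
clock: 12.0
tcp_pos: [0.5128, -0.2667, 0.0205]
eef_rot: [179.9, -0.1, 17.6]
ft_force: [-0.8, 1.4, 6.1]
finger_gap: 0.583
clock: 12.5
tcp_pos: [0.5135, -0.2669, 0.0516]
eef_rot: [179.9, -0.2, 17.6]
ft_force: [0.4, -0.1, -3.0]
finger_gap: 0.585
```

```bash
python3 -m pendant '[[0,0,-0.04,0,-1],[0,0,-0.08,0,-1],[0,0,-0.11,0,-1],[0,0,-0.13,0,-1],[0.01,-0.05,-0.13,0.1,-1],[0.02,-0.09,-0.13,0.2,-1],[0.03,-0.13,-0.13,0.3,-1],[0.04,-0.18,-0.13,0.305,-1],[0.045,-0.22,-0.13,0.305,-1],[0.05,-0.26,-0.13,0.305,-1],[0.054,-0.28,-0.13,0.305,-1],[0.054,-0.292,-0.13,0.305,-1]]'; python3 -m pendant '[[0,0,0,0,-1],[0,0,0,0,-1],[0,0,0,0,-1]]'; cat > hand.py <<'E'
from h import *
import sys
d=snap('wrist'); save(d,sys.argv[1]); P=cloud(d);Z=P[...,2]; M,s=T(); t=s['tcp_pos']
print(t,s['eef_rot'],s['ft_force'])
hsv=cv2.cvtColor(d['img'],cv2.COLOR_RGB2HSV)
h=t[2]+.022
near=(np.hypot(P[...,0]-t[0],P[...,1]-t[1])<.05)
for lo in (-.008,):
    m=near&(abs(Z-h)<.004); print('top z',m.sum(),np.median(Z[m]) if m.any() else '')
zr=t[2]; m=near&(abs(Z-zr)<.005); zr=np.median(Z[m]); print('rim z',m.sum(),zr)
m=(near&(abs(Z-zr)<.004)&((P[...,0]-t[0])>-.01)).astype(np.uint8)
c=max(cv2.findContours(m,0,1)[0],key=cv2.contourArea)[:,0]; w=ray(d,c[:,0]+0.,c[:,1]+0.,zr)[:,:2]*1000
f=lambda w,ins:print(ins)
# algebraic circle fit of outer rim points
R=np.hypot(*(w-t[:2]*1000).T); o=w[R>37]
for _ in range(3):
    A=np.c_[2*o,np.ones(len(o))]; x=np.linalg.lstsq(A,(o**2).sum(1),rcond=None)[0]; r=np.sqrt(x[2]+x[0]**2+x[1]**2); e=np.hypot(*(o-x[:2]).T)-r; o=o[abs(e)<.8]
print('rim centre',x[:2],r,len(o),'ang span',np.ptp(np.degrees(np.arctan2(*(o-x[:2]).T[::-1]))))
C=x[:2]/1000
q=(hsv[...,1]>110)&((hsv[...,0]<8)|(hsv[...,0]>172))&near&(abs(Z-zr)<.006)
V,U=np.where(q); w=ray(d,U,V,zr)[:,:2]-C; print('red',len(w),np.degrees(np.arctan2(*w.mean(0)[::-1])),np.hypot(*w.mean(0)))
E
python3 hand.py w8.png
```

```text
clock: 13.7
tcp_pos: [0.4747, 0.0299, 0.1785]
eef_rot: [-180.0, 0.0, 0.2]
ft_force: [0.5, -0.1, -4.3]
finger_gap: 0.583
clock: 14.0
tcp_pos: [0.4752, 0.0273, 0.1787]
eef_rot: [180.0, 0.0, 0.0]
ft_force: [0.5, -0.1, -4.2]
finger_gap: 0.584
[0.4752813  0.02723788 0.17866982] [ 1.79988278e+02  2.19150759e-02 -7.74753152e-03] [ 0.08490541 -0.06417379 -4.72550972]
top z 13246 0.20054992415201195
rim z 13522 0.1786068732056989
rim centre [475.54418118  27.82365378] 41.49460478625519 314 ang span 180.84409578915287
red 485 -0.34763742262490405 0.032941904558890955
```

View pics/w8.png

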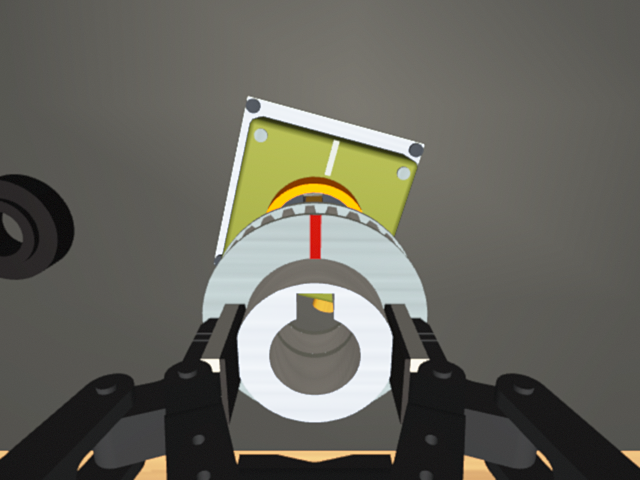

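In hand, the pulley is level. The red line runs straight along +x at (316,235), the centre is at (0.4755,0.0278) and the yaw is about 0. I shift +1.5 mm and lower to just above the shaft.

```bash
python3 -m pendant '[[0.0016,0,0.01,0,-1],[0.0016,0,0.025,0,-1],[0.0016,0,0.035,0,-1],[0.0016,0,0.04,0,-1],[0.0016,0,0.04,0,-1],[0.0016,0,0.04,0,-1]]';python3 hand.py w9.png; python3 -m pendant '[[0,0,0.002,0,-1],[0,0,0.004,0,-1],[0,0,0.006,0,-1],[0,0,0.006,0,-1],[0,0,0.006,0,-1]]'
```

```text
clock: 14.65
tcp_pos: [0.4772, 0.0281, 0.139]
eef_rot: [180.0, -0.0, 0.1]
ft_force: [0.3, 0.7, -4.4]
finger_gap: 0.586
[0.47733668 0.02825899 0.13929733] [-1.79991696e+02 -4.35141332e-02  7.90747200e-02] [ 1.12208813 -0.32090328 -3.86077812]
top z 13188 0.1609499033769481
rim z 13560 0.13902043110849835
rim centre [477.52485524  28.62377666] 41.495309116965046 317 ang span 180.8239980395935
red 483 -0.29887124803867116 0.03290971441577072
clock: 15.2
tcp_pos: [0.4769, 0.0282, 0.1329]
eef_rot: [180.0, 0.0, 0.1]
ft_force: [-0.4, 0.6, -4.0]
finger_gap: 0.584
```

```bash
python3 -m pendant '[[0,0,0.001,0,-1],[0,0,0.002,0,-1],[0,0,0.003,0,-1],[0,0,0.003,0,-1]]'; python3 -m pendant '[[0,0,0.001,0,-1],[0,0,0.002,0,-1],[0,0,0.003,0,-1],[0,0,0.004,0,-1],[0,0,0.004,0,-1]]'
```

```text
clock: 15.6
tcp_pos: [0.4768, 0.0281, 0.1297]
eef_rot: [180.0, 0.0, 0.1]
ft_force: [0.7, -0.0, -5.2]
finger_gap: 0.582
clock: 16.1
tcp_pos: [0.4768, 0.0281, 0.1257]
eef_rot: [180.0, 0.0, 0.1]
ft_force: [-0.1, 0.4, -5.3]
finger_gap: 0.582
```

It is over the shaft and key with no contact force. I continue to just above the ring.

```bash
python3 -m pendant '[[0,0,0.003,0,-1],[0,0,0.006,0,-1],[0,0,0.009,0,-1],[0,0,0.012,0,-1],[0,0,0.012,0,-1]]'; python3 -m pendant '[[0,0,0.003,0,-1],[0,0,0.006,0,-1],[0,0,0.009,0,-1],[0,0,0.011,0,-1],[0,0,0.011,0,-1]]'
```

```text
clock: 16.6
tcp_pos: [0.4765, 0.028, 0.1133]
eef_rot: [180.0, 0.1, 0.1]
ft_force: [-0.9, -0.3, -4.4]
finger_gap: 0.585
clock: 17.1
tcp_pos: [0.4767, 0.0281, 0.1025]
eef_rot: [180.0, 0.0, 0.1]
ft_force: [-0.3, -0.4, -6.1]
finger_gap: 0.583
```

Now I press slowly, 1 mm at a time, watching the force.

```bash
python3 -m pendant '[[0,0,0.001,0,-1],[0,0,0.002,0,-1],[0,0,0.003,0,-1],[0,0,0.004,0,-1],[0,0,0.004,0,-1]]'; python3 -m pendant '[[0,0,0.0005,0,-1],[0,0,0.001,0,-1],[0,0,0.0015,0,-1],[0,0,0.0015,0,-1]]'
```

```text
clock: 17.6
tcp_pos: [0.4771, 0.0282, 0.0996]
eef_rot: [-180.0, -0.0, 0.1]
ft_force: [-3.3, 0.5, 4.8]
finger_gap: 0.583
clock: 18.0
tcp_pos: [0.4771, 0.0282, 0.0982]
eef_rot: [-180.0, -0.0, 0.1]
ft_force: [-3.5, -0.4, 6.2]
finger_gap: 0.581
```

```bash
python3 -m pendant '[[0,0,0.0005,0,-1],[0,0,0.001,0,-1],[0,0,0.0015,0,-1],[0,0,0.002,0,-1],[0,0,0.002,0,-1]]'; python3 -m pendant '[[0,0,0.0004,0,-1],[0,0,0.0008,0,-1],[0,0,0.0012,0,-1],[0,0,0.0012,0,-1]]'; python3 -m pendant '[[0,0,0.0003,0,-1],[0,0,0.0006,0,-1],[0,0,0.0006,0,-1]]'
```

```text
clock: 18.5
tcp_pos: [0.4771, 0.0282, 0.0962]
eef_rot: [-180.0, -0.0, 0.1]
ft_force: [-3.9, 0.1, 5.0]
finger_gap: 0.583
clock: 18.9
tcp_pos: [0.4771, 0.0282, 0.095]
eef_rot: [-180.0, -0.0, 0.1]
ft_force: [-3.8, 0.2, 7.0]
finger_gap: 0.582
clock: 19.2
tcp_pos: [0.4771, 0.0282, 0.0945]
eef_rot: [-180.0, -0.0, 0.1]
ft_force: [-4.7, 0.6, 7.9]
finger_gap: 0.584
```

```bash
python3 -m pendant '[[0,0,0.0003,0,-1],[0,0,0.0005,0,-1],[0,0,0.0005,0,-1]]'; python3 -m pendant '[[0,0,0.0003,0,-1],[0,0,0.0005,0,-1],[0,0,0.0005,0,-1]]'; python3 hand.py w10.png
```

```text
clock: 19.5
tcp_pos: [0.4771, 0.0282, 0.0944]
eef_rot: [-180.0, -0.1, 0.1]
ft_force: [-8.0, 1.1, 12.6]
finger_gap: 0.584
clock: 19.8
tcp_pos: [0.4771, 0.0282, 0.0944]
eef_rot: [180.0, -0.1, 0.1]
ft_force: [-8.7, 0.7, 17.0]
finger_gap: 0.586
[0.47712776 0.02818036 0.0943894 ] [ 1.79998252e+02 -6.30834505e-02  1.12677794e-01] [-9.16445871  0.08836964 18.2620436 ]
top z 18434 0.11600837919297269
rim z 12349 0.09441517576870728
rim centre [477.41634578  28.70330321] 41.481884066999974 317 ang span 180.60543917080304
red 491 -0.2659015453564762 0.03282269296258973
```

It has stopped moving at the home height, with the top at 0.116 m and the force rising. I ease off, let go, retreat upward and check.

```bash
python3 -m pendant '[[0,0,-0.0006,0,-1],[0,0,-0.0006,0,-1],[0,0,-0.0006,0,0.6],[0,0,-0.0006,0,1],[0,0,-0.0006,0,1],[0,0,-0.0006,0,1],[0,0,-0.0006,0,1],[0,0,-0.03,0,1],[0,0,-0.06,0,1],[0,0,-0.1,0,1],[-0.05,0,-0.11,0,1],[-0.055,0,-0.11,0,1]]'; python3 -m pendant '[[0,0,0,0,1],[0,0,0,0,1],[0,0,0,0,1]]'; python3 - <<'E'
from h import *
d=snap('wrist'); P=cloud(d);Z=P[...,2]; save(d,'w11.png'); print(observe()['tcp_pos'],observe()['ft_force'])
n=np.hypot(P[...,0]-.477,P[...,1]-.028)
def circ(m,h):
    c=max(cv2.findContours(m.astype(np.uint8),0,1)[0],key=cv2.contourArea)[:,0]; w=ray(d,c[:,0]+0.,c[:,1]+0.,h)[:,:2]*1000; return cv2.minEnclosingCircle(w.astype(np.float32))
m=(n<.035)&(abs(Z-.116)<.004); print('boss',circ(m,.116))
b=(n<.025)&(n>.019)&(abs(Z-.116)<.005); print('boss z',np.median(Z[b]))
b=(n<.041)&(n>.029)&(abs(Z-.094)<.006); print('rim z',np.median(Z[b]), [np.median(Z[b&c]).round(4) for c in (P[...,0]>.49,P[...,0]<.465,P[...,1]>.045,P[...,1]<.01)])
b=(n<.011); print('shaft top z',np.median(Z[b]))
hsv=cv2.cvtColor(d['img'],cv2.COLOR_RGB2HSV); k=(hsv[...,0]>10)&(hsv[...,0]<24)&(hsv[...,1]>80)&(n<.024); print('key',k.sum(),np.median(P[k],0) if k.any() else '')
E
```

```text
clock: 21.05
tcp_pos: [0.4195, 0.0278, 0.2043]
eef_rot: [-179.9, -0.1, 0.0]
ft_force: [0.2, 0.2, -0.2]
finger_gap: 1.002
clock: 21.35
tcp_pos: [0.4224, 0.0281, 0.2021]
eef_rot: [180.0, 0.1, 0.1]
ft_force: [0.5, -0.1, 0.0]
finger_gap: 1.004
[0.42238196 0.02808173 0.20197978] [-0.03945163  0.49275568 -0.46794742]
boss ((476.31744384765625, 28.709285736083984), 26.068758010864258)
boss z 0.1164170313555692
rim z 0.09444701812499212 [np.float64(0.0944), np.float64(0.0944), np.float64(0.0944), np.float64(0.0945)]
shaft top z 0.11434874438484871
key 532 [0.49033451 0.02831636 0.11402562]
```

View pics/w11.png

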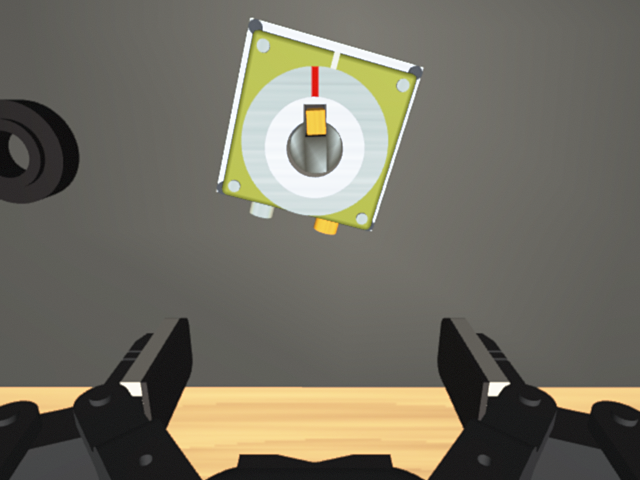

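The pulley is level at home: boss top about 116.4 mm (nominal 116), rim 94.4 mm on all sides, centre within 1 mm of the axis. The key top is at 114.0 mm in the keyway at (316,122), and the robot is clear. I hand the job in.

```bash
python3 -c "
from cell import *
print(hand_in())"
```

```text
the job is handed in; nothing more can be done
None
```

The pulley is refitted and the job is handed in; hand-in gives no verdict, so the result rests on my own camera and force checks.

- **Key:** I set it in the slot with no contact force, released it with its foot just into the pocket, and it dropped fully down. At the end its top measured 114.0 mm above the bench, level with the shaft, and its centre was about 13.4 mm off the axis.
- **Pulley:** It slid over shaft and key freely. The ring moved down at about 11 N. I stopped when it would go no further, at about 22 N on the drive plus about 9 N sideways, under the 40 N limit.
- **Final seat:** The boss top measured 116.4 mm (home is 116 mm), and the rim was 94.4–94.5 mm on all four sides, so it sits level. The centre was within about 1 mm of the shaft axis.
- **Release:** The gripper is open and clear, with the force reading near zero. The clock stood at about 21.4 s of the 72 s allowed.

No check failed. I noticed no contact with the bystanders, but I did not re-measure their positions at the end. I viewed 9 pictures of the 10 allowed.

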